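# Seat a gauge pin against the end stop of a V-groove fixture

## Robot

A 6-joint arm with a two-finger parallel gripper is mounted at the origin on a cart in front of the work surface, level with it; the furniture and walls round the work are solid. World frame = base frame: x ahead of the robot, y to its left, z up, the work surface at z = 0. Lengths are in mm, angles in rad, forces in N, time in s.
With the tool pointing down it reaches from about 300 to 775 mm from the base axis. Payload 14.6 kg.
Tool frame: the origin (TCP) lies midway between the tips of the shut fingers; the grasp point (between the pads) lies 19 mm behind it (manip.tcp_to_grasp is the distance from the TCP to the grasp point, in mm); z points along the fingers, x is the direction in which the jaws open and shut, and the axes are right-handed (so a half turn about z gives the same grasp; the last joint's range is limited). The gripper opens to 94 mm and grips with 3 to 60 N. Pads are 16 mm wide; open, the fingers measure 119 mm over their backs; the gripper's body (75 mm by 177 mm) begins 78 mm behind the grasp point.
Start: joints at [1.052, 0.3, 1.521, -0, 1.321, -0.067], TCP at [240.118, 494.806, 205.446] pointing down, gripper open.
Joint ranges: [-3.03, 3.03], [-0.79, 2.21], [0.23, 2.52], [-1.04, 4.18], [0, 3.07], [-2.55, 2.55]. Speed limits (rad/s): [2.22, 2.22, 2.57, 3.14, 3.14, 3.14].

## Interface

Orientations are given as [roll, pitch, yaw] about the fixed x, y, z axes, in that order (R = Rz(yaw) Ry(pitch) Rx(roll)).
In Python, from cell import manip gives the robot as it stands.
- The arm moves only by the tool arm_command, never from a script. Its argument "steps" is a list of rows, each a list of 3 entries, a list of its own where there are three numbers: the opening, from 0 (shut) to 1 (fully open), then the shift along the tool's x, y, z in cm, then the turn about the tool's z in rad. A call has 1 to 5 rows; each row shifts and turns the commanded pose from where the row before left it, along the tool's axes as they then stand; what a row does not reach is not made up. A row lasts 1/12 s, in which the tool goes at most 41.7 mm and 7.16 degrees, less where a joint would pass 70% of its speed; a pose out of reach is approached as far as the arm can. A call with a gripper value outside its range is refused whole. The fingers move at their own pace and stop on an object; "force" is the grip in N (left out, the last holds). Time passes only in rows, so rows that do not move let the fingers close. It gives the time, the measured TCP pose, the force and the opening at its end, in the units of the state.
- manip.read_state(): the state, without advancing time (a new reading comes with each control period).
- manip.camera(name): name is "scene" or "top"; returns (picture, depth): 420x560x3 uint8, red, green, blue; 420x560 float32, mm along the optical axis (not along the pixel's ray), 0 where there is no reading.
- manip.calibration(name): a dict with "fx", "fy", "cx", "cy" (pixels), "R" (3x3) and "t" (3): a world point X has camera coordinates R X + t. Camera axes: x right, y down, z forward; pixel columns grow to the right and rows downward; lengths in mm; the calibration is good to about 2 mm. A picture is of the moment at which its call begins. calibration takes no time and is no camera call.
- manip.sign_off(): hands the job in, once; it reports no verdict.
The state is a dict: "clock": time; "joints": joint angles; "qd": joint speeds; "effort": joint torques, N m; "eef_pos": TCP position; "eef_rot": TCP orientation; "wrist_force": force on the tool from outside, world axes, zero at the start; "moment": the same for the moment, N m; "finger_gap": finger opening in mm.
Only numpy, scipy, OpenCV 4.12 (cv2) and the standard library are available. Lean on these libraries where they do the work, as an engineer would, in place of code of your own. Each camera call takes 0.05 s, during which the arm holds its last target.

## Task

Take the steel gauge pin from its grey rest and lay it in the V-groove of the fixture, behind the little sprung hold-down on the bridge. Then push it from behind along the groove, under the hold-down, until its front end meets the end stop's screw (feel for it: how far it sticks out is set differently each time); press it there gently with about 8 N for half a second (never more than 20 N on the stop), and leave it lying in the groove against the screw without disturbing the other things on the bench.

Things in the scene. Friction and masses are not known exactly. Their poses are not given: they have to be found in the camera images.
- pin_center (a point): Centre of the loose plain steel gauge pin: cylinder 14 mm in diameter, 150 mm long, about 0.12 kg, both ends alike and flat. x axis along the pin. It starts level in a grey plastic rest (32 mm wide, 28 mm high) whose two V-cradles hold it 20 to 32 mm either side of its middle, axis 30 mm above the bench; its outer thirds are free on all sides.
- fixture: V-groove fixture, fixed: dark base 182 x 60 x 25 mm with an aluminium V-block 42 mm wide on it, block top 36 mm above the bench. Origin on the bench below the groove's centre line; x axis along the groove towards the end stop, z up. 90 degree groove from x = -82 mm (open rear; base and block both end there) to +42 mm. A pin lying in it has its axis at y = 0, z = 37 mm.
- lay_point (a point): Point of the fixture at x = -61 mm, z = 37 mm. A pin laid in the groove with its middle here lies stably, its front end 11 mm short of the hold-down's ball, and sticks out 54 mm behind the groove's rear end with room for fingers on both sides. Once against the stop, 6 to 22 mm still stick out behind. Axes as the fixture's.
- hold_down (a point): Lowest point of the sprung hold-down, a 16 mm white ball under a bridge over the groove (fixture x = 25 to 41 mm, 76 mm high, 58 mm wide). Site at fixture x = 33, z = 42.8 mm. The ball yields up 1.2 mm for the pin, then presses on it with about 1.3 N. Push needed rises by some newtons where the pin's front comes under it (5 mm before to 0), then some drag stays.
- stop: End stop: dark block 30 mm along the groove x 50 wide x 20 high, rigid on the fixture's base, near face 62 to 66 mm ahead of the fixture's origin. Origin: centre of its underside, 25 mm above the bench; x axis along the groove, away from the pin. A rigid steel stop screw, the anvil (10 mm across, flat tip, y = 0, z = 12 mm), sticks out of the near face (x = -15 mm) by an unmeasured 4 to 16 mm.
- waffle: Bystander: black square chip tray 51 x 52 x 12 mm, lying loose right of the rest; origin at the centre of its underside.
- tally: Bystander: small round white hand counter 42 x 70 x 18 mm, loose, at the left; origin at the centre of its underside.
- spare_objective: Bystander: microscope objective 26 mm in diameter, 46 mm tall, standing loose at the left; origin at the centre of its underside.
- loupe: Bystander: black eye loupe 35 mm in diameter, 30 mm tall, standing loose beyond the fixture's front end; origin at the centre of its underside.
- stereo_scope_head (a joint): Height of the stereo microscope's head on its column (m, 0 = middle height, -0.1 = lowest, up positive; stiff, stays where it is). The white instrument stands right of the fixture; it is not used. Its head and eyepieces (x over 0.51 m, y -0.32 to -0.02 m, up to 0.35 m above the bench) stand close beside the gripper's start: draw straight back 100 mm and then go straight left.

How it is judged (in metres and radians):
On the way, in this order (a step that is already met when the one before it is completed fails the run):
1. the pin lies in the groove, its front end still short of the stop (x of pin_center in the frame of fixture between -0.085 and -0.04 m and y of pin_center in the frame of fixture between -0.0025 and 0.0025 m and z of pin_center in the frame of fixture between 0.0345 and 0.0395 m and angle between the x axis of pin_center and the x axis of fixture, either way round below 0.06 rad), for 0.2 s.
2. the pin is pressed on the end stop with 3.5 to 12 N for 0.3 s (contact force between pin and stop between 3.5 and 12 N), for 0.3 s.
At the end, for the whole second after the job is handed in: The pin lies at rest in the V-groove, within 2 mm of its seated height and centre line and 0.04 rad of the groove's direction, its front end within 2 mm of the tip of the end stop's screw (the anvil) (x of pin_center in the frame of anvil between -0.077 and -0.073 m and y of pin_center in the frame of fixture between -0.002 and 0.002 m and z of pin_center in the frame of fixture between 0.035 and 0.039 m and angle between the x axis of pin_center and the x axis of fixture, either way round below 0.04 rad and linear speed of pin below 0.01 m/s); the robot touches nothing.
It fails at once if the pin is pressed on the end stop with more than 20 N (contact force between pin and stop above 20 N).
It fails at once if a bystander is moved by more than 15 mm (distance of any of waffle, tally, spare_objective, loupe from where it was at the start of the episode above 0.015 m).
It also fails if it takes over 54 s, if anything falls off the work surface, if the arm or the gripper's body presses on something with over 40 N, if the wrist force passes 120 N, or if a joint passes its speed limit or range.

## Working session

There is one attempt and no reset: what is moved stays moved. The work goes in short steps, Python scripts to look and compute and a tool call to move; the robot and the scene stay as the last step left them, time stands still between calls to the robot, and variables do not carry over. Pictures are saved under pics/ and viewed, and the job is handed in when it is done.

Besides the shell and the picture viewer there is one more tool, called after "Call:" as name(argument=value, ...) on one line, values as JSON. arm_command: Moves the arm, as the interface text tells. Its arguments: {"type":"object","properties":{"steps":{"type":"array","items":{"type":"array"}},"force":{"type":"number"}},"required":["steps"]}

```bash
mkdir -p pics; ls; python3 - <<'E'
from cell import manip
import cv2,numpy as np
for n in("scene","top"):
    p,d=manip.camera(n); cv2.imwrite(f"pics/{n}0.png",p[:,:,::-1]); np.save(f"pics/{n}0.npy",d)
    c=manip.calibration(n); print(n,c)
s=manip.read_state(); print(s)
E
```

```text
pics
scene {'fx': 487.8517712844789, 'fy': 487.8517712844789, 'cx': 277.53523975099586, 'cy': 213.87869877924294, 'R': array([[-0.80997733,  0.58645243, -0.00320544],
       [ 0.24136437,  0.32836847, -0.91319077],
       [-0.53449039, -0.7404375 , -0.40751973]]), 't': array([ 396.18765117,   28.21174434, 1780.21337393])}
top {'fx': 511.3217531183311, 'fy': 511.3217531183311, 'cx': 277.59375739897297, 'cy': 206.17073785431674, 'R': array([[ 6.88790998e-04, -9.99988213e-01, -4.80614656e-03],
       [-9.81426152e-01,  2.46017333e-04, -1.91840161e-01],
       [ 1.91839082e-01,  4.84901570e-03, -9.81414415e-01]]), 't': array([  71.62778159,  579.91077016, 1336.80100969])}
{'clock': 0.1, 'joints': array([ 1.05241089e+00,  3.00434361e-01,  1.52147158e+00, -2.34684230e-05,
        1.32066546e+00, -6.66099453e-02]), 'qd': array([ 0.00073763, -0.00182181, -0.00209431,  0.00019755, -0.0003632 ,
        0.00045659]), 'effort': array([ 3.55137690e-04, -5.32654738e+01, -3.53284836e+01,  7.08750682e-02,
        2.35010160e-02, -8.40348821e-05]), 'eef_pos': array([240.01998719, 494.63327965, 204.95279571]), 'eef_rot': array([-3.14155019e+00,  9.78087338e-04,  1.11902668e+00]), 'wrist_force': array([ 0.32651206, -0.21172416, -0.15043471]), 'moment': array([ 0.0125661 ,  0.06308892, -0.00037566]), 'finger_gap': 93.71607045347191}
```

View pics/top0.png

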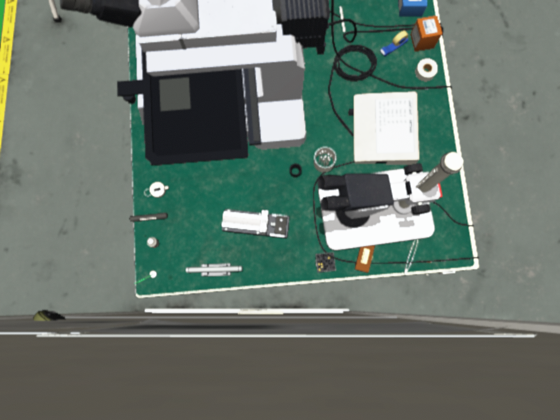

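View pics/scene0.png

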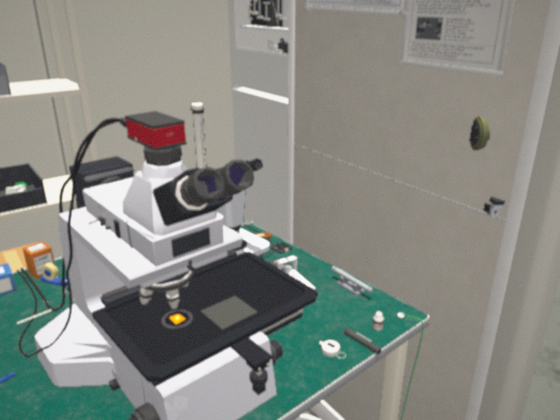

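```bash
cat > h.py <<'E'
import numpy as np,cv2
from cell import manip
def proj(n,X):
    c=manip.calibration(n); p=c['R']@np.array(X,float)+c['t']; return c['fx']*p[0]/p[2]+c['cx'],c['fy']*p[1]/p[2]+c['cy']
def ray(n,u,v,z):
    c=manip.calibration(n); d=c['R'].T@np.array([(u-c['cx'])/c['fx'],(v-c['cy'])/c['fy'],1]); o=-c['R'].T@c['t']
    return o+d*(z-o[2])/d[2]
E
python3 - <<'E'
from h import *
for X in[(0,0,0),(240,495,205),(400,0,0),(600,0,0)]: print(X,proj('top',X),proj('scene',X))
for n,u,v,z in[('top',214,269,30),('top',245,222,36),('top',325,262,6),('top',157,190,10),('top',153,242,40),('top',296,170,30),('top',153,274,0)]: print(u,v,ray(n,u,v,z))
im=cv2.imread('pics/top0.png')
a=im[150:300,125:345]; cv2.imwrite('pics/topz.png',cv2.resize(a,None,fx=3.6,fy=3.6,interpolation=cv2.INTER_CUBIC))
im=cv2.imread('pics/scene0.png')
a=im[230:380,260:440]; cv2.imwrite('pics/scenez.png',cv2.resize(a,None,fx=4,fy=4,interpolation=cv2.INTER_CUBIC))
E
```

```text
(0, 0, 0) (np.float64(304.99113561077996), np.float64(427.9845975837451)) (np.float64(386.1069706527076), np.float64(221.60987845077776))
(240, 495, 205) (np.float64(94.41297454220893), np.float64(337.9524571502967)) (np.float64(477.01060047051817), np.float64(238.83290054053876))
(400, 0, 0) (np.float64(303.6034972772498), np.float64(273.9377645447325)) (np.float64(300.02049930632074), np.float64(252.7337125842668))
(600, 0, 0) (np.float64(302.96468240426685), np.float64(203.0205769005319)) (np.float64(247.51954776075897), np.float64(271.7149866706392))
214 269 [411.37059308 244.33008294  30.        ]
245 222 [539.54686327 161.43717956  36.        ]
325 262 [432.43338769 -59.16163276   6.        ]
157 190 [635.79065353 414.22842126  10.        ]
153 242 [483.75961118 411.04542866  40.        ]
296 170 [688.79036617  20.13668851  30.        ]
153 274 [399.6646838  416.82123914   0.        ]
```

View pics/topz.png

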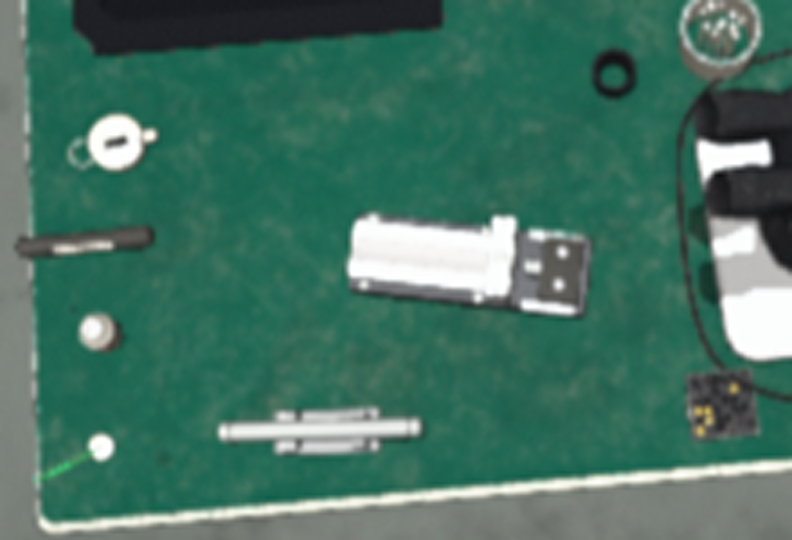

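View pics/scenez.png

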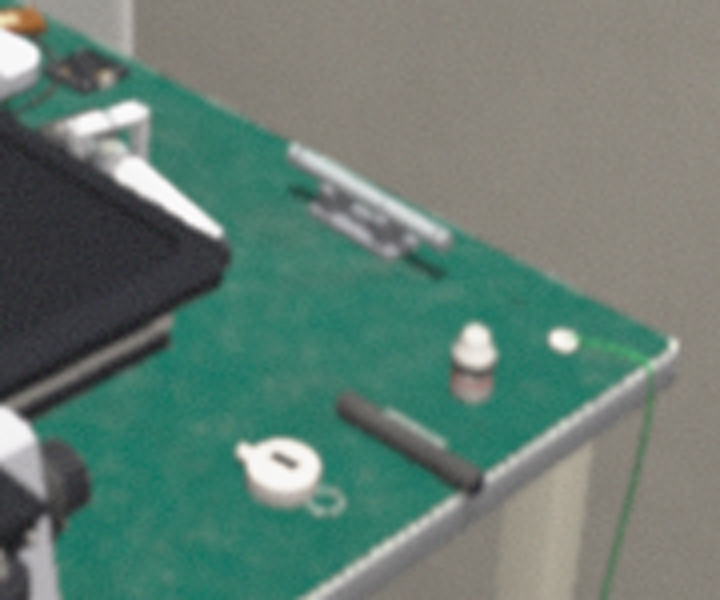

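```bash
python3 - <<'E'
from h import *
ims=[];ds=[]
for i in range(6):
    p,d=manip.camera('top'); ims.append(p.astype(float)); ds.append(d)
im=np.mean(ims,0)[:,:,::-1]; d=np.median(ds,0); np.save('pics/topavg.npy',im);np.save('pics/topd.npy',d)
def z(a,u0,u1,v0,v1,k,name,gain=1):
    cv2.imwrite(name,cv2.resize(np.clip(a[v0:v1,u0:u1]*gain,0,255).astype(np.uint8),None,fx=k,fy=k,interpolation=cv2.INTER_CUBIC))
z(im,215,295,200,245,10,'pics/fixz.png',0.8)
z(im,180,250,255,285,11,'pics/pinz.png')
# height map
c=manip.calibration('top'); v,u=np.mgrid[0:420,0:560]
P=np.stack([(u-c['cx'])/c['fx']*d,(v-c['cy'])/c['fy']*d,d],-1).reshape(-1,3)
W=((P-c['t'])@c['R']).reshape(420,560,3); np.save('pics/topW.npy',W)
np.set_printoptions(linewidth=250)
print(W[205:245:2,220:292:3,2].round().astype(int))
print(W[262:277,184:246:3,2].round().astype(int))
E
```

```text
[[ 4  2  3  1  4  2  4  1  2  2  2  4  5  3  7  6  4  3  4  2  4  4  3  4]
 [ 2  3  4  2  5  4  4  4  5  2  2  2  3  4  3  4  3  2  1  5  2  0  2  5]
 [ 2  3  3  2  3  4  1  4  3  3  3  5  2  1  3  6  4  3  4  5  2  6  4  3]
 [ 1  3 27 25 27 26 26 28  2  3  4  1  4  2 78 76  5  6  4  2  2  5  3  4]
 [ 3 36 36 38 37 35 34 25 24 26 28 27 26 31 78 74  2  8  3  4  3  4  2  2]
 [ 2 38 36 37 37 37 37 35 39 40 38 35 35 31 76 76 26 26 28 28 30  5  2  5]
 [ 5 33 33 34 37 37 34 38 37 35 36 34 37 37 76 75 27 27 27 49 46 45 46  5]
 [ 3 29 28 30 29 33 34 33 36 34 38 35 37 34 77 75 27 25 26 49 48 46 43  4]
 [ 2 34 34 33 32 29 28 27 31 31 31 30 31 32 78 75 27 26 27 44 46 47 46  3]
 [ 2 36 35 36 36 37 36 34 32 31 31 30 28 31 75 74 27 44 41 43 47 45 27  4]
 [ 2 36 40 37 36 37 39 37 37 36 36 35 35 33 74 76 27 42 43 46 46 46 25  4]
 [ 4 26 32 38 38 36 40 37 39 38 38 36 36 40 74 75 27 27 28 46 45 46 28  4]
 [ 5 26 33 25 28 26 26 30 31 38 37 37 37 36 74 74 26 27 25 44 45 44 27  1]
 [ 2 12 15 22 27 27 24 28 27 27 24 27 27 27 78 76 26 26 46 46 48 46 27  1]
 [ 5  3  4  6  7  2  4  9 17 25 27 27 27 27 50 44 
[... 691 characters left out ...]
11 10 10 10  8 30 29  8 34 31 33 32  5]
 [ 4  5  3  3  3 31 34 33 34 34 35 35 36 37 38 38 36 34 37 36  1]
 [ 4 36 38 35 36 36 38 36 39 36 40 37 39 37 37 36 37 37 37 35  5]
 [ 1 37 36 38 39 38 39 38 38 40 37 37 38 37 40 39 38 40 40 39  4]
 [ 5 38 39 37 38 39 42 36 36 38 38 38 37 37 36 39 39 38 39 34  2]
 [ 1 35 39 38 35 38 36 39 35 33 35 34 33 34 34 32 32 33 33  3  3]
 [ 5 34 34 34 32 33 30 29 10  9 10  8  7 30 31  6  4  3  1  4  4]
 [ 5  3  5  2  4  4  7 31 11  9  7 10  7 30 26  8  5  2  2  4  4]
 [-2  2  3  4  5  5  4 29 10  7  7  9  6 31 27  9  4  2  5  3  3]
 [ 4  4  2  3  1 -1 12 15  7  9  6  8  7 11  9  9  1  4  2  3  6]
 [ 4  4  3  6  3  5  3  2  3  1  3  4  5  4  3  3  1  3  1  4  4]]
```

View pics/fixz.png

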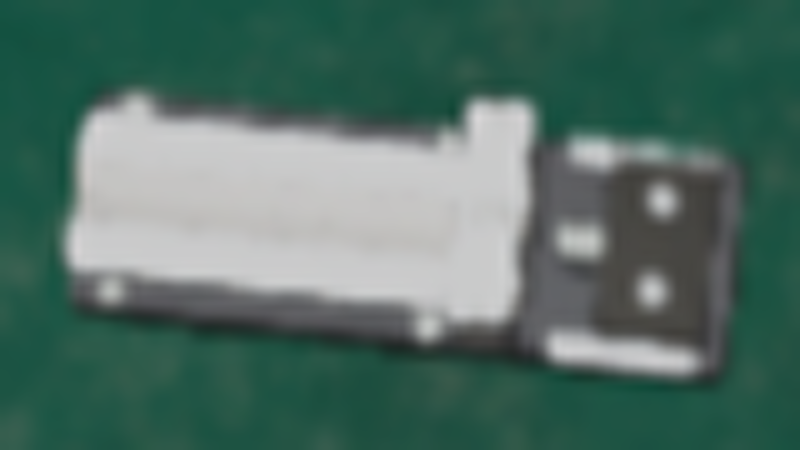

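View pics/pinz.png

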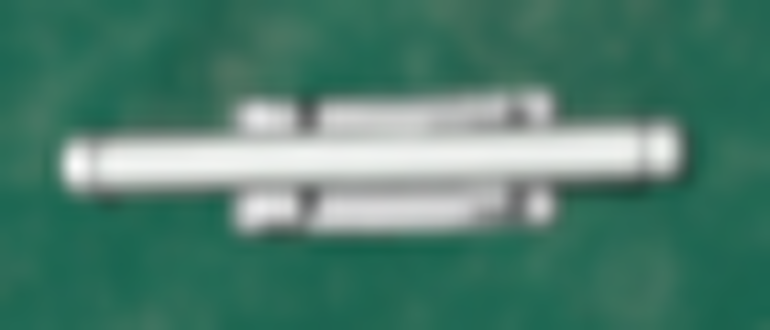

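```bash
python3 - <<'E'
from h import *
W=np.load('pics/topW.npy'); im=np.load('pics/topavg.npy')
def rect(name,zlo,zhi,u0,u1,v0,v1):
    S=W[v0:v1,u0:u1].reshape(-1,3); m=(S[:,2]>zlo)&(S[:,2]<zhi); S=S[m]
    r=cv2.minAreaRect(S[:,:2].astype(np.float32)); X=S[:,:2]-S[:,:2].mean(0); _,_,V=np.linalg.svd(X,full_matrices=False)
    print(name,len(S),'rect',np.round(r[0],1),np.round(r[1],1),round(r[2],2),'mean',S[:,:2].mean(0).round(1),'dir',np.degrees(np.arctan2(V[0,1],V[0,0])).round(2),V[0])
rect('all>20',20,100,215,295,200,245)
rect('stop',41,55,265,292,210,240)
rect('bridge',65,90,255,275,205,240)
rect('blk',29.5,45,218,262,205,240)
rect('pin',34.5,60,180,250,258,285)
rect('pinall',32,60,180,250,258,285)
# pin by colour: bright, ray at z=37 edges
g=im.min(2)
print(np.round(g[262:276,186:244:4]).astype(int))
c=manip.calibration('top');print(-c['R'].T@c['t'])
E
```

```text
all>20 1448 rect [538.4 133.9] [181.8  60.4] 83.64 mean [536.4 133.2] dir -96.72 [-0.11700735 -0.99313105]
stop 212 rect [531.1  77. ] [55.2 49.7] 86.66 mean [530.1  65.9] dir 170.14 [-0.9852172   0.17130985]
bridge 133 rect [535.4 110. ] [15.9 56.9] 83.56 mean [534.8 109.7] dir 173.88 [-0.99430249  0.10659531]
blk 565 rect [540.2 171.2] [106.7  56.8] 86.24 mean [542.2 171.4] dir -95.84 [-0.10179079 -0.99480583]
pin 234 rect [410.9 244.9] [ 12.9 148.9] 1.66 mean [411.  245.1] dir 91.64 [-0.02859337  0.99959113]
pinall 282 rect [411.  244.9] [ 13.8 149. ] 1.5 mean [410.6 244.3] dir 91.73 [-0.0302437   0.99954255]
[[ 55  37  33  46  73  55  34  40  59  58  75  56  44  40  40]
 [ 53  36  40  45  86  68  67  75  90 112 119  83  50  41  39]
 [ 46  37  49  48 148 128 151 150 158 171 149 109  55  42  36]
 [ 42  38  55  53 199 179 206 201 199 186 128 114  78  66  41]
 [ 53  58  75  75 188 177 198 200 196 170 136 144 143 128  54]
 [104 128 141 146 181 183 193 200 201 197 198 203 212 187  66]
 [177 206 213 220 224 228 229 230 231 232 232 232 236 207  71]
 [225 237 237 239 239 239 238 237 236 234 231 229 226 188  66]
 [226 234 231 229 225 220 215 213 207 203 193 185 176 141  50]
 [172 184 178 171 173 170 166 164 162 165 142 115  90  68  34]
 [ 94 105  96  88 159 164 164 164 168 174 125  94  40  32  33]
 [ 41  46  41  38 199 202 206 207 208 198 123 115  42  38  36]
 [ 29  34  28  32 203 190 211 212 207 185 106 106  44  40  36]
 [ 30  32  29  32 164 126 173 174 164 136  86  72  41  41  34]]
[ 312.63957998   65.00210014 1423.55020984]
```

The top view shows the pin at about u 186–242, v 269, the fixture at u 222–289 with its stop to the right (groove pointing towards world -y), and the bystanders clear of the route. The depth fit of the base is 181.8 x 60.4 mm, which matches the nominal size. I'll turn the gripper first.

Call:
arm_command(steps=[[1,[0,0,0],0.12],[1,[0,0,0],0.12],[1,[0,0,0],0.12],[1,[0,0,0],0.12],[1,[0,0,0],0.12]], force=50)

```text
clock: 0.82
eef_pos: [240.1, 494.8, 205.4]
eef_rot: [3.142, 0.0, 0.513]
wrist_force: [-0.1, 0.5, -0.4]
finger_gap: 94.1
```

Call:
arm_command(steps=[[1,[0,0,0],0.12],[1,[0,0,0],0.12],[1,[0,0,0],0.12],[1,[0,0,0],0.12],[1,[0,0,0],0.01]])

```text
clock: 1.23
eef_pos: [240.1, 494.8, 205.4]
eef_rot: [3.142, 0.0, 0.023]
wrist_force: [0.2, 1.4, 0.1]
finger_gap: 94.0
```

```bash
cat >> h.py <<'E'
O=np.array([539.1,142.8]); A=np.radians(-96.3); G=np.array([np.cos(A),np.sin(A)])
from scipy.spatial.transform import Rotation as Ro
def to(x,y,z,yaw=None):
    s=manip.read_state(); R=Ro.from_euler('xyz',s['eef_rot']).as_matrix()
    print('t',s['clock'],'pos',s['eef_pos'].round(1),'rot',s['eef_rot'].round(4),'F',s['wrist_force'].round(2),'gap',round(s['finger_gap'],1))
    e=np.array([x,y,z])-s['eef_pos']; print('shift cm',(R.T@e/10).round(3), 'turn', None if yaw is None else round(s['eef_rot'][2]-yaw,4))
E
python3 -c "
from h import *
to(409.4,294.9,100,0.028)"
```

```text
t 1.2333 pos [240.1 494.8 205.4] rot [3.1416 0.     0.0231] F [0.18 1.44 0.11] gap 94.0
shift cm [16.461 20.374 10.543] turn -0.0049
```

Call:
arm_command(steps=[[1,[2.0,2.5,0],0],[1,[2.0,2.5,0],0],[1,[2.0,2.5,0],0],[1,[2.0,2.5,0],0],[1,[2.0,2.5,0],0]])

```text
clock: 1.65
eef_pos: [344.4, 371.5, 205.5]
eef_rot: [-3.141, -0.0, 0.033]
wrist_force: [0.7, 1.2, -0.7]
finger_gap: 94.0
```

Call:
arm_command(steps=[[1,[2.0,2.5,1.5],0],[1,[2.0,2.5,2.0],0],[1,[2.0,2.5,2.5],0],[1,[0.34,0.47,2.0],0],[1,[0,0,2.0],0]])

```text
clock: 2.07
eef_pos: [410.5, 293.2, 104.4]
eef_rot: [3.141, -0.0, 0.03]
wrist_force: [0.5, 1.0, 0.1]
finger_gap: 93.8
```

```bash
python3 -c "
from h import *
to(409.4,294.9,11,0.028)
p,d=manip.camera('top'); cv2.imwrite('pics/t2.png',cv2.resize(p[150:300,125:345,::-1],None,fx=3.6,fy=3.6))
"
```

```text
t 2.0667 pos [410.5 293.2 104.4] rot [ 3.1414 -0.      0.0303] F [0.46 1.05 0.14] gap 93.8
shift cm [-0.104 -0.176  9.343] turn 0.0023
```

View pics/t2.png

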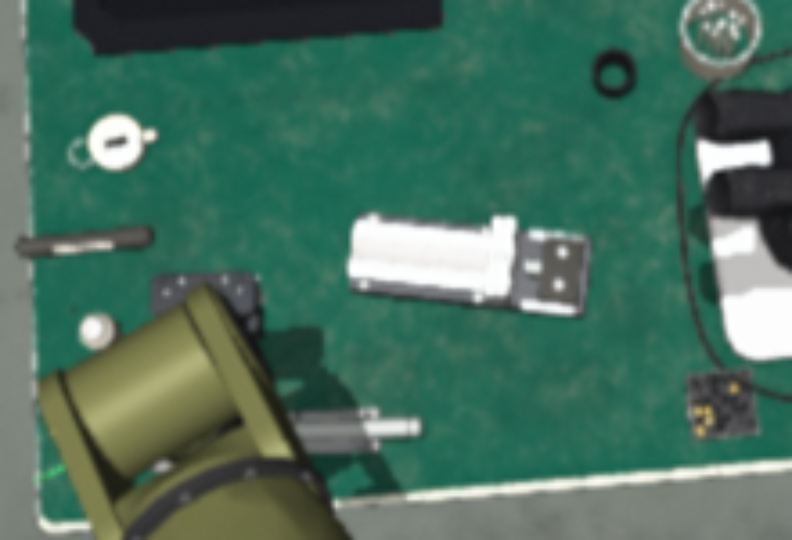

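Call:
arm_command(steps=[[1,[0,0,2.5],0],[1,[0,0,2.0],0],[1,[0,0,0],0],[1,[0,0,0],0]])

```text
clock: 2.45
eef_pos: [409.2, 295.1, 60.8]
eef_rot: [3.141, 0.001, 0.031]
wrist_force: [1.1, 0.3, 0.5]
finger_gap: 94.3
```

```bash
python3 -c "
from h import *
to(409.4,294.9,11,0.028)
p,d=manip.camera('scene'); cv2.imwrite('pics/s2.png',cv2.resize(p[230:380,260:440,::-1],None,fx=4,fy=4))
"
```

```text
t 2.45 pos [409.2 295.1  60.8] rot [3.141e+00 1.000e-03 3.130e-02] F [1.14 0.29 0.52] gap 94.3
shift cm [0.029 0.013 4.98 ] turn 0.0033
```

View pics/s2.png

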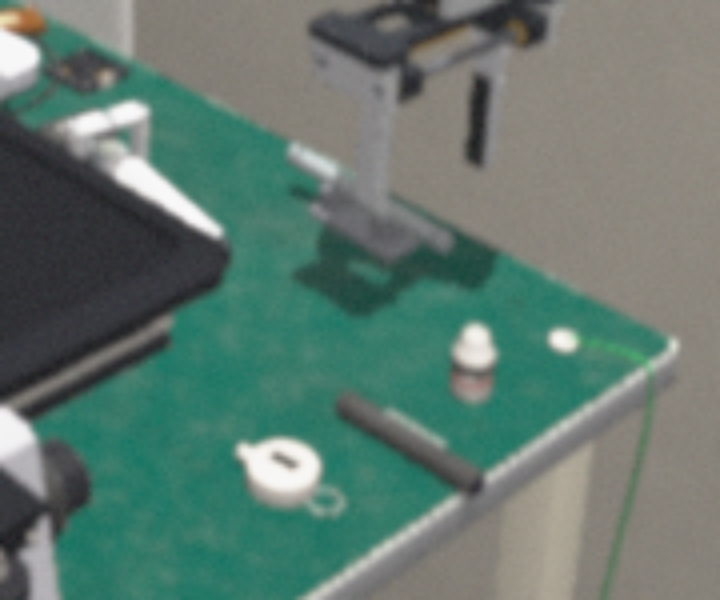

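Call:
arm_command(steps=[[1,[0,0,2.5],0],[0.5,[0,0,1.5],0],[0.4,[0,0,1.0],0],[0.4,[0,0,0],0],[0.3,[0,0,0],0]])

```text
clock: 2.92
eef_pos: [409.8, 295.3, 11.4]
eef_rot: [-3.141, -0.001, 0.03]
wrist_force: [0.0, -0.9, 0.4]
finger_gap: 71.1
```

Call:
arm_command(steps=[[0,[0,0,0],0],[0,[0,0,0],0],[0,[0,0,0],0],[0,[0,0,0],0],[0,[0,0,0],0]], force=20)

```text
clock: 3.33
eef_pos: [409.5, 295.0, 10.7]
eef_rot: [-3.141, -0.0, 0.029]
wrist_force: [0.1, -0.5, 0.6]
finger_gap: 37.6
```

Call:
arm_command(steps=[[0,[0,0,0],0],[0,[0,0,0],0],[0,[0,0,0],0],[0,[0,0,0],0],[0,[0,0,0],0]])

```text
clock: 3.75
eef_pos: [410.2, 295.2, 11.0]
eef_rot: [-3.141, -0.002, 0.029]
wrist_force: [5.3, 0.6, 4.1]
finger_gap: 13.1
```

Call:
arm_command(steps=[[0,[0,0,0],0],[0,[0,0,0],0],[0,[0,0,0],0]], force=60)

```text
clock: 4.0
eef_pos: [410.2, 295.2, 11.0]
eef_rot: [-3.141, -0.002, 0.029]
wrist_force: [6.6, -0.2, 3.6]
finger_gap: 12.3
```

Call:
arm_command(steps=[[0,[0,0,-0.2],0],[0,[0,0,-0.5],0],[0,[0,0,-1.5],0],[0,[0,0,-2.5],0],[0,[0,0,-2.5],0]])

```text
clock: 4.42
eef_pos: [408.3, 294.4, 82.7]
eef_rot: [3.14, 0.003, 0.029]
wrist_force: [0.1, 0.2, -1.2]
finger_gap: 12.6
```

Call:
arm_command(steps=[[0,[0,0,-2],0],[0,[0,0,-0.8],0],[0,[0,0,0],0],[0,[0,0,0],0]])

```text
clock: 4.75
eef_pos: [408.9, 294.7, 109.6]
eef_rot: [3.141, 0.001, 0.029]
wrist_force: [0.0, 0.0, -2.2]
finger_gap: 12.8
```

```bash
python3 -c "
from h import *
to(551.2,253.1,110,-0.11)
p,d=manip.camera('scene'); cv2.imwrite('pics/s3.png',cv2.resize(p[200:350,260:440,::-1],None,fx=4,fy=4))
p,d=manip.camera('top'); cv2.imwrite('pics/t3.png',cv2.resize(p[150:300,125:345,::-1],None,fx=3.6,fy=3.6))
"
```

```text
t 4.75 pos [408.9 294.7 109.6] rot [3.1412e+00 1.0000e-03 2.9000e-02] F [ 0.03  0.03 -2.24] gap 12.8
shift cm [14.104  4.574 -0.051] turn 0.139
```

View pics/s3.png

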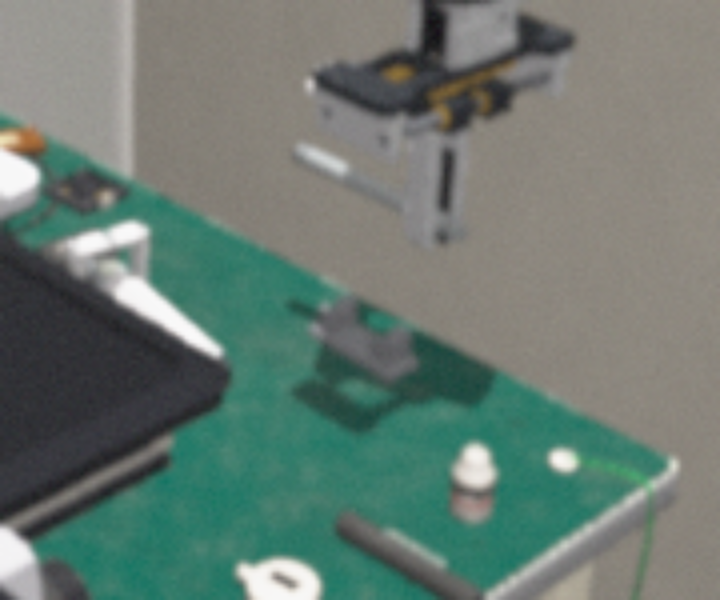

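View pics/t3.png

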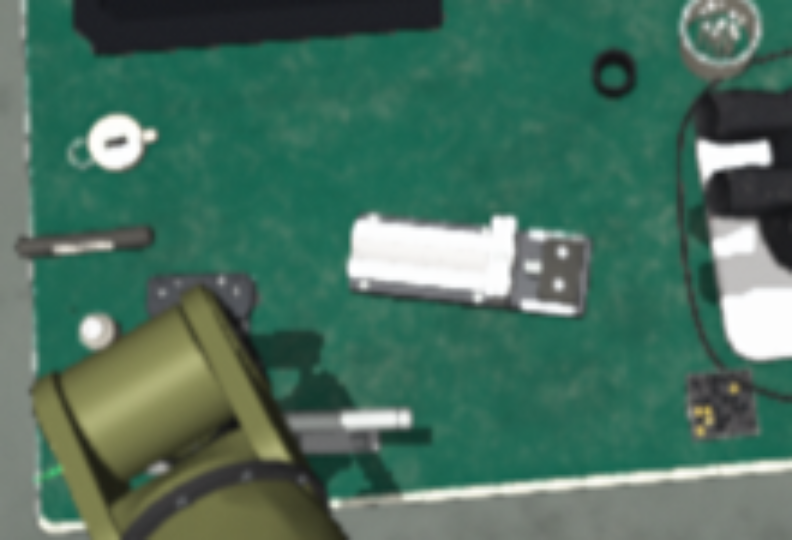

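```bash
cat >> h.py <<'E'
def topW(k=3):
    ds=np.median([manip.camera('top')[1] for _ in range(k)],0); c=manip.calibration('top'); v,u=np.mgrid[0:420,0:560]
    P=np.stack([(u-c['cx'])/c['fx']*ds,(v-c['cy'])/c['fy']*ds,ds],-1).reshape(-1,3)
    return ((P-c['t'])@c['R']).reshape(420,560,3)
E
python3 -c "
from h import *
W=topW(); S=W[255:280,200:248].reshape(-1,3); S=S[(S[:,2]>100)&(S[:,2]<180)&(S[:,1]<250)]
print(len(S), S.min(0),S.max(0))
S2=S[S[:,2]>130]
for lo in range(165,250,10):
  m=(S[:,1]>=lo)&(S[:,1]<lo+10)
  if m.sum(): print(lo,m.sum(),S[m].mean(0).round(1),S[m].max(0)[2].round(1),np.median(S[m][:,2]).round(1))
"
```

```text
176 [401.97814891 170.64209421 126.51184903] [417.11344874 249.51913068 139.88385027]
165 10 [411.5 172.  134.6] 136.6 135.1
175 20 [411.5 179.5 134.6] 138.0 134.5
185 23 [410.5 189.8 134.3] 138.8 134.3
195 24 [410.3 199.7 134.1] 138.0 134.2
205 24 [410.2 209.7 134.4] 136.7 135.0
215 23 [410.  219.6 134.2] 137.6 134.7
225 20 [408.9 229.6 135.4] 139.7 136.2
235 20 [408.9 239.7 135.1] 139.9 134.7
245 12 [407.7 247.4 134.1] 137.4 135.1
```

Call:
arm_command(steps=[[0,[0,0,0],0.07],[0,[0,0,0],0.069],[0,[2.0,0.35,0],0],[0,[2.6,0.45,0],0],[0,[2.6,0.45,0],0]])

```text
clock: 5.42
eef_pos: [480.1, 274.4, 110.0]
eef_rot: [3.141, 0.001, -0.109]
wrist_force: [1.3, 0.5, -1.1]
finger_gap: 12.6
```

Call:
arm_command(steps=[[0,[2.6,0.45,0],0],[0,[2.6,0.45,0],0],[0,[2.2,0.42,0],0],[0,[0,0,0],0],[0,[0,0,0],0]])

```text
clock: 5.83
eef_pos: [551.8, 252.8, 109.2]
eef_rot: [3.141, 0.002, -0.111]
wrist_force: [0.3, 0.5, -1.1]
finger_gap: 12.5
```

```bash
python3 -c "
from h import *
to(551.2,253.1,18,-0.11)
W=topW(); S=W[190:260,150:300].reshape(-1,3); S=S[(S[:,2]>110)&(S[:,2]<160)&(S[:,1]<205)&(S[:,1]>100)]
print(len(S),S.min(0),S.max(0))
for lo in range(115,205,10):
  m=(S[:,1]>=lo)&(S[:,1]<lo+10)
  if m.sum(): print(lo,m.sum(),S[m].mean(0).round(1), 'fix xy',[round(float(v),1) for v in ((S[m].mean(0)[:2]-O)@G, (S[m].mean(0)[:2]-O)@np.array([-G[1],G[0]]))])
p,d=manip.camera('top'); cv2.imwrite('pics/t4.png',cv2.resize(p[150:300,125:345,::-1],None,fx=3.6,fy=3.6))
"
```

```text
t 5.8333 pos [551.8 252.8 109.2] rot [ 3.1409e+00  1.5000e-03 -1.1130e-01] F [ 0.28  0.54 -1.12] gap 12.5
shift cm [-0.053 -0.033  9.125] turn -0.0013
155 [531.31061409 129.20784458 122.30466443] [549.96341979 201.10697416 141.12644735]
125 14 [536.9 131.9 133.9] fix xy [11.0, -1.0]
135 24 [537.7 140.7 134.2] fix xy [2.2, -1.1]
145 21 [538.6 150.8 134.6] fix xy [-7.9, -1.4]
155 18 [538.9 160.7 135.3] fix xy [-17.8, -2.2]
165 21 [540.5 169.5 134.1] fix xy [-26.7, -1.5]
175 21 [541.3 179.  134.2] fix xy [-36.2, -1.8]
185 21 [541.9 189.6 134.6] fix xy [-46.8, -2.3]
195 15 [543.5 197.8 135.3] fix xy [-55.2, -1.6]
```

View pics/t4.png

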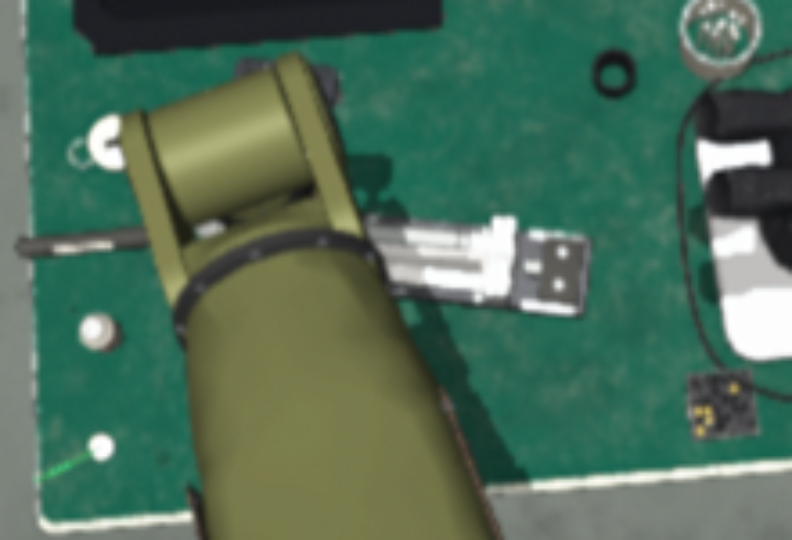

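Call:
arm_command(steps=[[0,[0.15,0,1.5],0],[0,[0,0,2.0],0],[0,[0,0,2.0],0],[0,[0,0,1.5],0],[0,[0,0,1.0],0]])

```text
clock: 6.45
eef_pos: [552.1, 253.4, 29.0]
eef_rot: [3.141, 0.002, -0.109]
wrist_force: [-0.2, 0.4, -1.8]
finger_gap: 12.4
```

Call:
arm_command(steps=[[0,[0,0,0.5],0],[0,[0,0,0.2],0],[0,[0,0,0],0],[0,[0,0,0],0]])

```text
clock: 6.78
eef_pos: [553.5, 253.5, 24.3]
eef_rot: [-3.141, -0.001, -0.11]
wrist_force: [-0.4, -0.0, -2.3]
finger_gap: 12.5
```

```bash
cat >> h.py <<'E'
def pinfix(zlo,zhi,ymax,ymin=120):
    W=topW(); S=W[190:260,150:300].reshape(-1,3); S=S[(S[:,2]>zlo)&(S[:,2]<zhi)]
    f=np.c_[(S[:,:2]-O)@G,(S[:,:2]-O)@np.array([-G[1],G[0]]),S[:,2]]
    return f
E
python3 -c "
from h import *
to(551.2,253.1,18,-0.11)
f=pinfix(20,70,0)
for lo in range(-60,25,8):
  m=(f[:,0]>=lo)&(f[:,0]<lo+8)&(abs(f[:,1])<6)
  if m.sum(): 
    q=f[m]; k=q[:,2]>np.percentile(q[:,2],60); print(lo,m.sum(),q[k].mean(0).round(1))
p,d=manip.camera('scene'); cv2.imwrite('pics/s5.png',cv2.resize(p[220:340,250:400,::-1],None,fx=5,fy=5,interpolation=2))
p,d=manip.camera('top'); cv2.imwrite('pics/t5.png',cv2.resize(p[195:250,210:300,::-1],None,fx=8,fy=8,interpolation=2))
"
```

```text
t 6.7833 pos [553.5 253.5  24.3] rot [-3.141e+00 -1.100e-03 -1.099e-01] F [-0.44 -0.02 -2.31] gap 12.5
shift cm [-0.229  0.061  0.635] turn 0.0001
-60 6 [-54.8   1.3  53. ]
-52 15 [-48.    0.6  50.8]
-44 16 [-39.9   2.5  53. ]
-36 16 [-31.    0.8  52.1]
-28 15 [-23.4   2.1  52.3]
-20 15 [-14.2   1.3  52.2]
-12 14 [-7.   1.8 51. ]
-4 15 [ 0.1  0.3 51.3]
4 13 [ 7.4  1.7 53.5]
12 15 [13.5 -0.7 43.8]
20 5 [21.3  0.2 34.9]
```

View pics/s5.png

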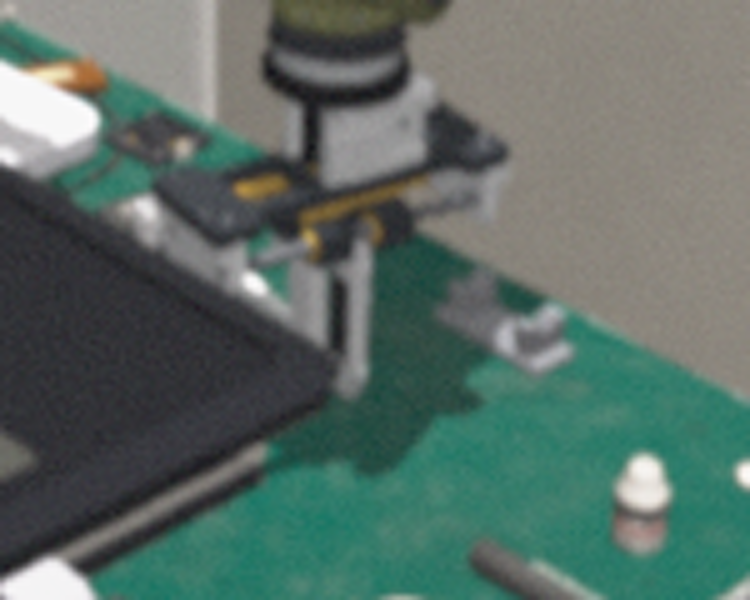

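View pics/t5.png

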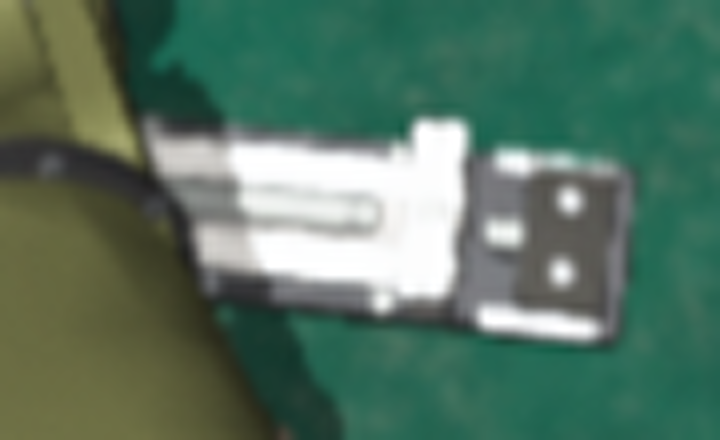

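Call:
arm_command(steps=[[0,[0,0,0.2],0],[0,[0,0,0.15],0],[0,[0,0,0.1],0],[0,[0,0,0],0]])

```text
clock: 7.37
eef_pos: [553.0, 253.1, 18.6]
eef_rot: [3.141, 0.0, -0.11]
wrist_force: [-0.8, 0.8, -1.4]
finger_gap: 12.4
```

Call:
arm_command(steps=[[0,[0,0,0.05],0],[0,[0,0,0.05],0],[0,[0,0,0],0]])

```text
clock: 7.62
eef_pos: [553.3, 253.2, 18.0]
eef_rot: [-3.142, -0.0, -0.11]
wrist_force: [0.1, -0.8, -1.0]
finger_gap: 12.6
```

Call:
arm_command(steps=[[0,[0,0,0.05],0],[0,[0,0,0.0],0],[0,[0,0,0],0]])

```text
clock: 7.87
eef_pos: [553.4, 253.3, 17.7]
eef_rot: [-3.141, -0.001, -0.11]
wrist_force: [0.8, -0.1, 1.2]
finger_gap: 12.7
```

Call:
arm_command(steps=[[0,[0,0,0.05],0],[0,[0,0,0.0],0],[0,[0,0,0],0]])

```text
clock: 8.12
eef_pos: [553.4, 253.3, 17.2]
eef_rot: [-3.141, -0.001, -0.11]
wrist_force: [1.7, -0.5, 2.5]
finger_gap: 12.6
```

Call:
arm_command(steps=[[0.2,[0,0,0],0],[0.5,[0,0,0],0],[0.5,[0,0,0],0],[0.5,[0,0,0],0],[0.5,[0,0,0],0]])

```text
clock: 8.53
eef_pos: [553.0, 253.1, 16.8]
eef_rot: [3.141, 0.0, -0.11]
wrist_force: [-0.2, -0.1, 0.4]
finger_gap: 42.0
```

Call:
arm_command(steps=[[0.5,[0,0,0],0],[0.5,[0,0,-0.5],0],[0.5,[0,0,-1.5],0],[0.5,[0,0,-2],0],[0.5,[0,0,-2.5],0]])

```text
clock: 8.95
eef_pos: [552.5, 252.9, 81.9]
eef_rot: [3.141, 0.002, -0.11]
wrist_force: [-0.6, 0.1, -0.7]
finger_gap: 47.0
```

```bash
python3 -c "
from h import *
to(551.2,253.1,18,-0.11)
f=pinfix(20,70,0)
for lo in range(-100,25,8):
  m=(f[:,0]>=lo)&(f[:,0]<lo+8)&(abs(f[:,1])<6)
  if m.sum(): 
    q=f[m]; k=q[:,2]>np.percentile(q[:,2],60); print(lo,m.sum(),q[k].mean(0).round(1))
p,d=manip.camera('top'); cv2.imwrite('pics/t6.png',cv2.resize(p[195:250,210:300,::-1],None,fx=8,fy=8,interpolation=2))
"
```

```text
t 8.95 pos [552.5 252.9  81.9] rot [ 3.1406e+00  1.9000e-03 -1.1000e-01] F [-0.63  0.13 -0.73] gap 47.0
shift cm [-0.122 -0.008  6.395] turn -0.0
-60 7 [-56.9   1.8  46.1]
-52 15 [-48.3  -0.5  45.9]
-44 13 [-40.1  -0.1  46.3]
-36 14 [-31.2   1.5  45.4]
-28 14 [-23.2  -2.1  47.3]
-20 13 [-15.8  -0.7  46. ]
-12 11 [-5.8  0.9 46.3]
-4 14 [-0.1 -1.1 45.5]
4 13 [ 8.6  2.4 46.9]
12 18 [15.1 -1.  37.7]
20 4 [21.4  0.1 35.6]
```

View pics/t6.png

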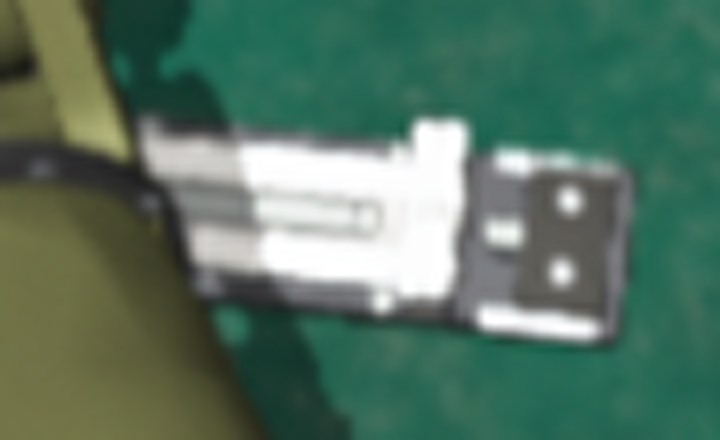

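Call:
arm_command(steps=[[0,[0,-1.5,0],0],[0,[0,-2.0,0],0],[0,[0,-1.5,0],0],[0,[0,0,1.5],0],[0,[0,0,1.5],0]], force=30)

```text
clock: 9.57
eef_pos: [558.3, 303.6, 50.8]
eef_rot: [3.141, 0.0, -0.109]
wrist_force: [-0.2, -0.9, -0.4]
finger_gap: 17.4
```

Call:
arm_command(steps=[[0,[0,0,1.5],0],[0,[0,0,1.1],0],[0,[0,0,0],0],[0,[0,0,0],0],[0,[0,0,0],0]])

```text
clock: 9.98
eef_pos: [559.0, 303.0, 26.6]
eef_rot: [-3.141, -0.001, -0.11]
wrist_force: [-0.1, 0.6, 0.5]
finger_gap: 0.6
```

```bash
python3 -c "
from h import *
to(551.2,253.1,26,-0.11)
s=manip.read_state(); e=s['eef_pos'][:2]-O; print('tcp fix',e@G,e@np.array([-G[1],G[0]]))
for u,v,z in[(257.5,221.9,37),(257.5,221.9,44),(270.6,224,37),(270.6,224,42)]:
  p=ray('top',u,v,z)[:2]-O; print(u,p@G,p@np.array([-G[1],G[0]]))
p,d=manip.camera('top'); cv2.imwrite('pics/t7.png',cv2.resize(p[195:250,210:300,::-1],None,fx=8,fy=8,interpolation=2))
p,d=manip.camera('scene'); cv2.imwrite('pics/s7.png',cv2.resize(p[220:340,250:400,::-1],None,fx=5,fy=5,interpolation=2))
"
```

```text
t 9.9833 pos [559.  303.   26.6] rot [-3.1412e+00 -6.0000e-04 -1.1000e-01] F [-0.09  0.56  0.52] gap 0.6
shift cm [-0.223  5.044  0.054] turn -0.0
tcp fix -161.39882133352262 2.155979499675471
257.5 15.62151572330873 2.2862407946606327
257.5 16.05849900529619 1.181416973449713
270.6 52.053681781040005 0.4318837325413103
270.6 52.23443567989056 -0.35058919452321113
```

View pics/t7.png

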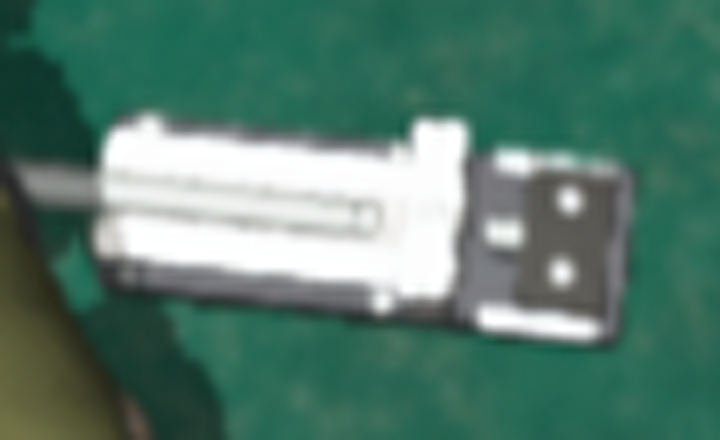

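View pics/s7.png

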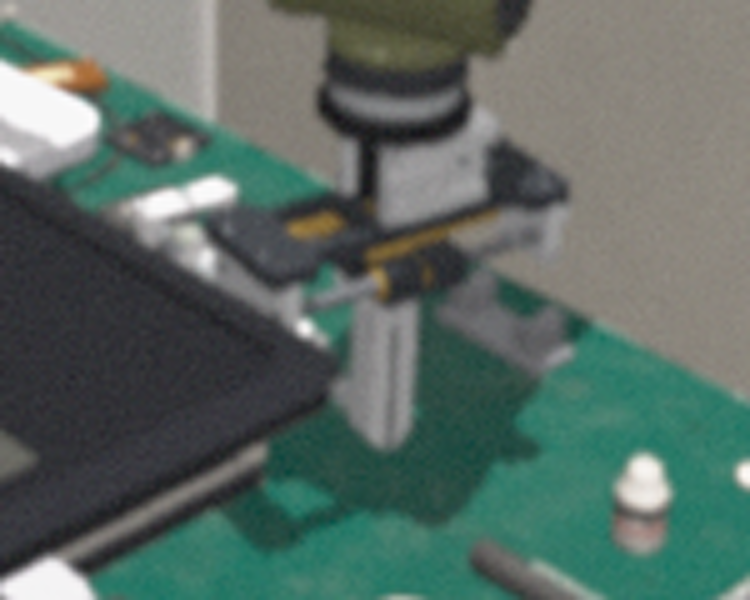

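Call:
arm_command(steps=[[0,[0,0.5,0],0],[0,[0,0.5,0],0],[0,[0,0.2,0],0],[0,[0,0.1,0],0],[0,[0,0,0],0]])

```text
clock: 10.5
eef_pos: [557.3, 289.6, 26.1]
eef_rot: [-3.142, -0.0, -0.11]
wrist_force: [0.1, 0.1, -0.7]
finger_gap: 0.7
```

Call:
arm_command(steps=[[0,[0,0.1,0],0],[0,[0,0.1,0],0],[0,[0,0.1,0],0],[0,[0,0.1,0],0],[0,[0,0.1,0],0]])

```text
clock: 10.92
eef_pos: [556.6, 285.1, 26.0]
eef_rot: [-3.141, 0.0, -0.11]
wrist_force: [-0.4, 1.6, -0.4]
finger_gap: 0.4
```

Call:
arm_command(steps=[[0,[0,0.1,0],0],[0,[0,0.1,0],0],[0,[0,0.1,0],0],[0,[0,0.1,0],0],[0,[0,0.1,0],0]])

```text
clock: 11.33
eef_pos: [556.1, 280.0, 26.0]
eef_rot: [-3.142, 0.0, -0.11]
wrist_force: [-0.0, 2.0, 1.1]
finger_gap: 0.8
```

Call:
arm_command(steps=[[0,[0,0.1,0],0],[0,[0,0.1,0],0],[0,[0,0.1,0],0],[0,[0,0.1,0],0],[0,[0,0.1,0],0]])

```text
clock: 11.75
eef_pos: [555.6, 275.0, 26.0]
eef_rot: [3.142, 0.0, -0.11]
wrist_force: [-0.7, 1.4, -0.3]
finger_gap: 0.4
```

```bash
cat >> h.py <<'E'
def push(name):
    s=manip.read_state(); e=s['eef_pos'][:2]-O; print('t',round(s['clock'],2),'tcp fix x',round(e@G,2),'along F',round(-(s['wrist_force'][:2]@G),2))
    p,d=manip.camera('top'); cv2.imwrite(name,cv2.resize(p[195:250,210:300,::-1],None,fx=8,fy=8,interpolation=2))
E
python3 -c "
from h import *
push('pics/t8.png')"
```

```text
t 11.75 tcp fix x -133.18 along F 1.32
```

View pics/t8.png

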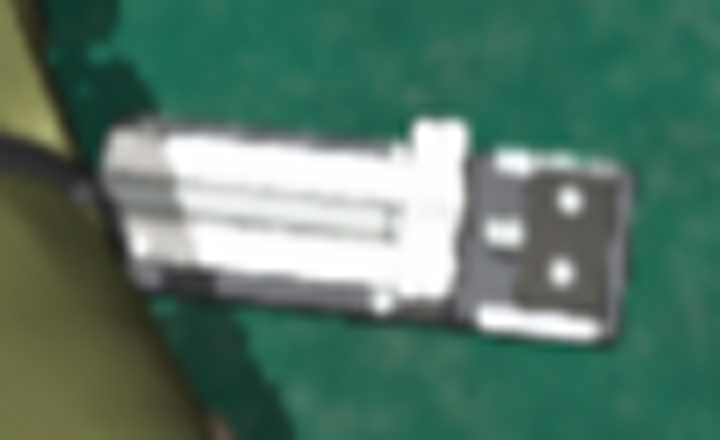

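Call:
arm_command(steps=[[0,[0,0.1,0],0],[0,[0,0.1,0],0],[0,[0,0.1,0],0],[0,[0,0.1,0],0]])

```text
clock: 12.13
eef_pos: [555.1, 271.0, 25.9]
eef_rot: [-3.142, 0.0, -0.11]
wrist_force: [-0.4, 2.8, -0.5]
finger_gap: 0.3
```

Call:
arm_command(steps=[[0,[0,0.1,0],0],[0,[0,0.1,0],0],[0,[0,0.1,0],0]])

```text
clock: 12.38
eef_pos: [554.8, 268.2, 26.1]
eef_rot: [-3.141, -0.0, -0.11]
wrist_force: [-0.0, 3.8, 0.6]
finger_gap: 0.3
```

Call:
arm_command(steps=[[0,[0,0.1,0],0],[0,[0,0.1,0],0],[0,[0,0.1,0],0]])

```text
clock: 12.63
eef_pos: [554.5, 265.1, 26.0]
eef_rot: [-3.141, -0.0, -0.11]
wrist_force: [-0.8, 4.2, 0.6]
finger_gap: 0.2
```

Call:
arm_command(steps=[[0,[0,0.1,0],0],[0,[0,0.1,0],0],[0,[0,0.1,0],0]])

```text
clock: 12.88
eef_pos: [554.2, 262.1, 25.9]
eef_rot: [-3.142, 0.0, -0.11]
wrist_force: [-0.4, 3.9, 1.8]
finger_gap: 0.1
```

Call:
arm_command(steps=[[0,[0,0.1,0],0],[0,[0,0.1,0],0],[0,[0,0.05,0],0]])

```text
clock: 13.13
eef_pos: [553.8, 259.5, 25.9]
eef_rot: [3.142, 0.0, -0.11]
wrist_force: [-1.4, 5.7, 1.1]
finger_gap: 0.0
```

Call:
arm_command(steps=[[0,[0,0.05,0],0],[0,[0,0.05,0],0],[0,[0,0.05,0],0]])

```text
clock: 13.38
eef_pos: [553.7, 258.2, 26.0]
eef_rot: [-3.142, 0.0, -0.11]
wrist_force: [-1.5, 5.3, 1.3]
finger_gap: 0.5
```

```bash
python3 -c "
from h import *
push('pics/t9.png')"
```

```text
t 13.38 tcp fix x -116.29 along F 5.05
```

View pics/t9.png

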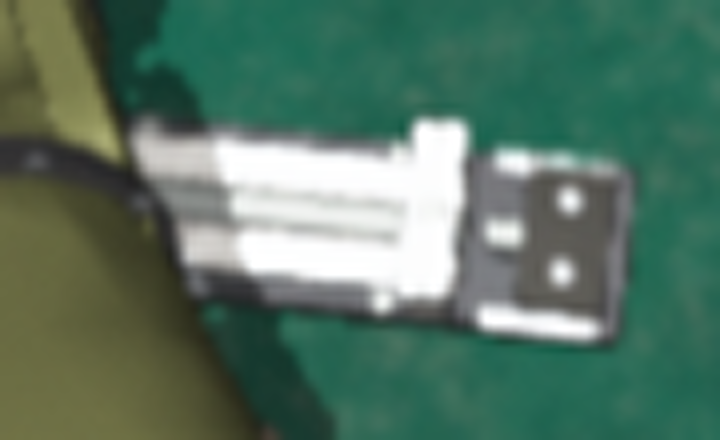

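Call:
arm_command(steps=[[0,[0,0.05,0],0],[0,[0,0.05,0],0],[0,[0,0.05,0],0]])

```text
clock: 13.68
eef_pos: [553.5, 256.7, 26.0]
eef_rot: [-3.142, 0.0, -0.11]
wrist_force: [-1.2, 3.5, 1.7]
finger_gap: 0.5
```

Call:
arm_command(steps=[[0,[0,0.05,0],0],[0,[0,0.05,0],0],[0,[0,0.05,0],0]])

```text
clock: 13.93
eef_pos: [553.4, 255.2, 25.9]
eef_rot: [-3.142, 0.0, -0.11]
wrist_force: [-1.2, 5.1, 0.9]
finger_gap: 0.3
```

```bash
python3 -c "
from h import *
push('pics/t10.png')"
```

```text
t 13.93 tcp fix x -113.26 along F 4.91
```

View pics/t10.png

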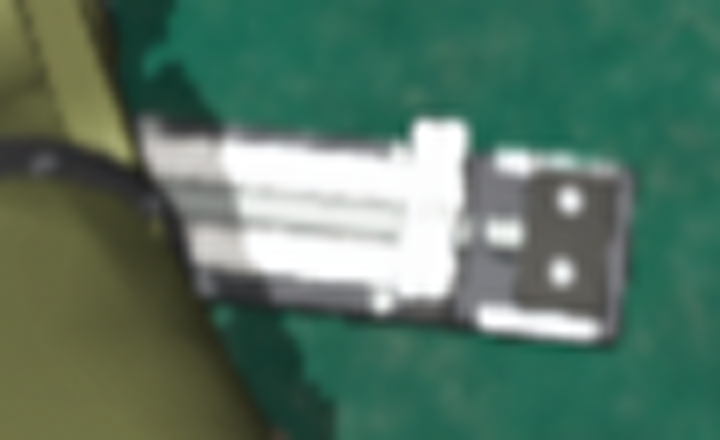

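The pin's front now shows past the bridge at zoomed pixel (470,230), and the screw tip is at 485, so about 5 mm remains. Drag is about 4.5 N. I'll creep from here.

Call:
arm_command(steps=[[0,[0,0.04,0],0],[0,[0,0.04,0],0],[0,[0,0.04,0],0],[0,[0,0.04,0],0],[0,[0,0.04,0],0]])

```text
clock: 14.4
eef_pos: [553.2, 253.2, 26.0]
eef_rot: [-3.142, 0.0, -0.11]
wrist_force: [-1.6, 5.2, 1.4]
finger_gap: 0.2
```

Call:
arm_command(steps=[[0,[0,0.03,0],0],[0,[0,0.03,0],0],[0,[0,0.03,0],0]])

```text
clock: 14.65
eef_pos: [553.0, 252.3, 25.9]
eef_rot: [-3.142, 0.0, -0.11]
wrist_force: [-1.0, 5.1, 0.7]
finger_gap: 0.6
```

Call:
arm_command(steps=[[0,[0,0.03,0],0],[0,[0,0.03,0],0],[0,[0,0.03,0],0]])

```text
clock: 14.9
eef_pos: [552.9, 251.5, 26.0]
eef_rot: [-3.142, 0.0, -0.11]
wrist_force: [-2.1, 5.1, 1.7]
finger_gap: 0.4
```

```bash
python3 -c "
from h import *
push('pics/t11.png')"
```

```text
t 14.9 tcp fix x -109.51 along F 4.83
```

View pics/t11.png

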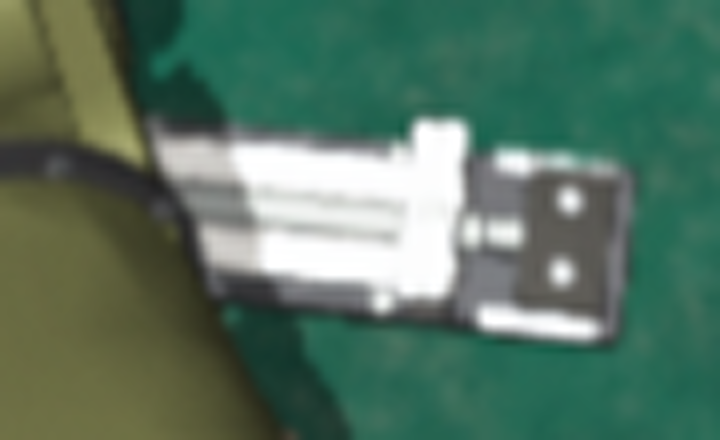

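Call:
arm_command(steps=[[0,[0,0.02,0],0],[0,[0,0.02,0],0],[0,[0,0.02,0],0]])

```text
clock: 15.2
eef_pos: [552.9, 250.9, 26.0]
eef_rot: [-3.142, 0.0, -0.11]
wrist_force: [-1.1, 5.4, 1.8]
finger_gap: 0.5
```

Call:
arm_command(steps=[[0,[0,0.02,0],0],[0,[0,0.02,0],0]])

```text
clock: 15.37
eef_pos: [552.8, 250.5, 26.0]
eef_rot: [-3.142, 0.0, -0.11]
wrist_force: [-1.5, 4.8, 2.1]
finger_gap: 0.7
```

Call:
arm_command(steps=[[0,[0,0.02,0],0],[0,[0,0.02,0],0]])

```text
clock: 15.53
eef_pos: [552.8, 250.0, 26.0]
eef_rot: [-3.142, 0.0, -0.11]
wrist_force: [-1.2, 5.9, 2.0]
finger_gap: 0.4
```

Call:
arm_command(steps=[[0,[0,0.02,0],0],[0,[0,0.02,0],0]])

```text
clock: 15.7
eef_pos: [552.8, 249.7, 26.0]
eef_rot: [-3.142, 0.0, -0.11]
wrist_force: [-1.5, 4.0, 1.1]
finger_gap: 0.5
```

Call:
arm_command(steps=[[0,[0,0.02,0],0],[0,[0,0.02,0],0]])

```text
clock: 15.87
eef_pos: [552.7, 249.3, 26.0]
eef_rot: [-3.142, -0.0, -0.11]
wrist_force: [-1.5, 4.3, 1.7]
finger_gap: 0.7
```

Call:
arm_command(steps=[[0,[0,0.02,0],0],[0,[0,0.02,0],0]])

```text
clock: 16.03
eef_pos: [552.7, 248.9, 26.0]
eef_rot: [-3.141, -0.0, -0.11]
wrist_force: [-1.8, 6.5, 0.8]
finger_gap: 0.4
```

Call:
arm_command(steps=[[0,[0,0.02,0],0],[0,[0,0.02,0],0]])

```text
clock: 16.2
eef_pos: [552.7, 248.9, 26.0]
eef_rot: [-3.141, -0.0, -0.11]
wrist_force: [-0.4, 8.8, 0.5]
finger_gap: 0.3
```

```bash
python3 -c "
from h import *
push('pics/t12.png')"
```

```text
t 16.2 tcp fix x -106.93 along F 8.67
```

View pics/t12.png

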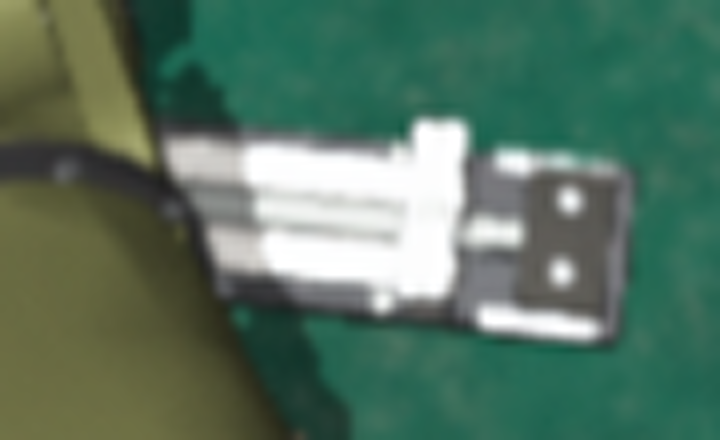

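Call:
arm_command(steps=[[0,[0,0.02,0],0],[0,[0,0,0],0]])

```text
clock: 16.42
eef_pos: [552.7, 248.9, 26.0]
eef_rot: [-3.14, -0.0, -0.11]
wrist_force: [0.1, 9.0, 0.7]
finger_gap: 0.4
```

Call:
arm_command(steps=[[0,[0,0,0],0],[0,[0,0,0],0]])

```text
clock: 16.58
eef_pos: [552.7, 248.8, 26.0]
eef_rot: [-3.141, -0.0, -0.11]
wrist_force: [-1.5, 8.8, 0.3]
finger_gap: 0.4
```

Call:
arm_command(steps=[[0,[0,0.02,0],0],[0,[0,0,0],0],[0,[0,0,0],0]])

```text
clock: 16.83
eef_pos: [552.7, 248.9, 26.1]
eef_rot: [-3.14, -0.001, -0.11]
wrist_force: [-0.8, 9.4, 0.4]
finger_gap: 0.2
```

Call:
arm_command(steps=[[0,[0,0.02,0],0],[0,[0,0,0],0],[0,[0,0,0],0],[0,[0,0,0],0]])

```text
clock: 17.17
eef_pos: [552.7, 248.8, 26.1]
eef_rot: [-3.14, -0.001, -0.11]
wrist_force: [-0.3, 12.1, 0.8]
finger_gap: 0.5
```

Call:
arm_command(steps=[[0,[0,0,0],0],[0,[0,0,0],0],[0,[0,0,0],0],[0,[0,0,0],0]])

```text
clock: 17.5
eef_pos: [552.7, 248.8, 26.1]
eef_rot: [-3.14, -0.001, -0.11]
wrist_force: [-0.3, 10.6, -0.7]
finger_gap: 0.2
```

Call:
arm_command(steps=[[0,[0,0,0],0],[0,[0,0,0],0],[0,[0,0,0],0],[0,[0,0,0],0]])

```text
clock: 17.83
eef_pos: [552.7, 248.8, 26.1]
eef_rot: [-3.14, -0.001, -0.11]
wrist_force: [-0.4, 12.1, 0.7]
finger_gap: 0.4
```

Call:
arm_command(steps=[[0,[0,-0.05,0],0],[0,[0,-0.1,0],0],[0,[0,-0.3,0],0],[0,[0,-1.0,0],0],[0,[0,-2.0,0],0]])

```text
clock: 18.25
eef_pos: [556.6, 281.3, 25.9]
eef_rot: [3.141, 0.0, -0.112]
wrist_force: [-0.0, -0.4, -1.1]
finger_gap: 0.0
```

Call:
arm_command(steps=[[0,[0,-1.5,-0.5],0],[0,[0,0,-2.0],0],[0,[0,0,-3.0],0],[0,[0,0,-3.0],0],[0,[0,0,-2.0],0]])

```text
clock: 18.67
eef_pos: [558.5, 297.7, 133.7]
eef_rot: [-3.141, -0.002, -0.11]
wrist_force: [0.5, -0.1, 1.2]
finger_gap: 0.6
```

Call:
arm_command(steps=[[0,[-2.5,-2.5,0],0],[0,[-2.5,-2.5,0],0],[0,[-2.0,-2.0,0],0],[0,[0,0,0],0],[0,[0,0,0],0]])

```text
clock: 19.08
eef_pos: [495.4, 375.5, 130.9]
eef_rot: [3.141, -0.0, -0.108]
wrist_force: [0.4, 1.0, -0.3]
finger_gap: 0.4
```

```bash
python3 -c "
from h import *
push('pics/t13.png')
f=pinfix(39.5,60,0)
for lo in range(-112,30,8):
  m=(f[:,0]>=lo)&(f[:,0]<lo+8)&(abs(f[:,1])<9)
  if m.sum(): print(lo,m.sum(),f[m].mean(0).round(1))
m=(abs(f[:,1])<9)&(f[:,0]<24); print('rear',f[m][:,0].min()); q=f[m]; print(np.polyfit(q[:,0],q[:,1],1))
p,d=manip.camera('top'); cv2.imwrite('pics/t14.png',cv2.resize(p[150:300,125:345,::-1],None,fx=3.6,fy=3.6))
W0=np.load('pics/topW.npy')
"
```

```text
t 19.08 tcp fix x -226.45 along F 1.03
-104 3 [-97.4  -1.1  42.4]
-96 14 [-92.5  -0.4  44.3]
-88 13 [-84.5  -0.1  45.1]
-80 15 [-76.2  -1.1  44.1]
-72 15 [-67.9   0.   43.8]
-64 16 [-59.6  -0.4  43.7]
-56 13 [-51.6  -0.4  44.5]
-48 14 [-44.   -0.4  43.2]
-40 11 [-36.3   0.1  44.5]
-32 12 [-28.6   0.2  43.6]
-24 13 [-20.4   0.5  44.1]
-16 15 [-12.3  -0.4  44.2]
-8 13 [-4.6 -0.5 43.6]
0 15 [ 3.8  0.3 44.9]
8 14 [11.9 -0.  44.5]
16 11 [19.8  0.  44.1]
rear -98.03676606958558
[0.00526611 0.0082782 ]
```

View pics/t13.png

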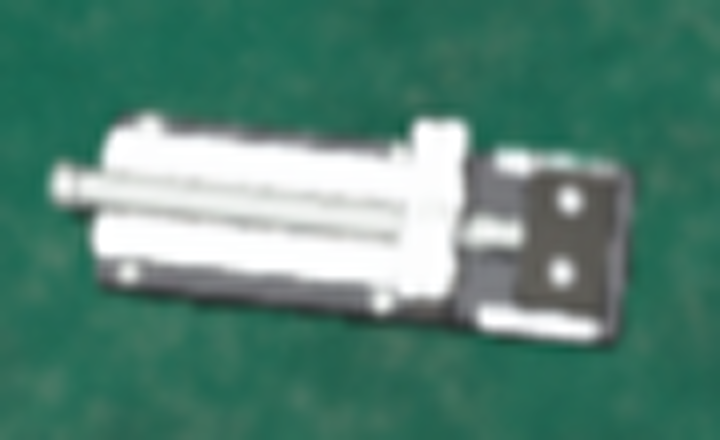

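View pics/t14.png

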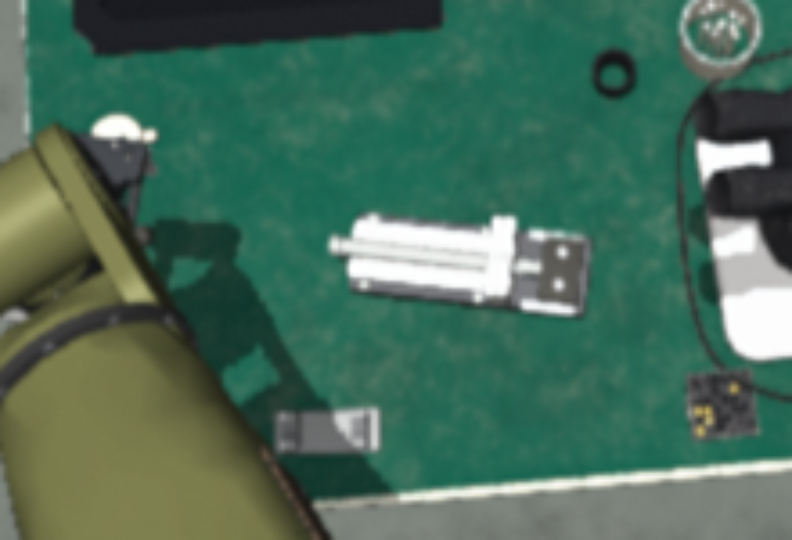

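```bash
python3 -c "
from h import *
p,d=manip.camera('scene'); cv2.imwrite('pics/s9.png',cv2.resize(p[200:370,240:440,::-1],None,fx=4,fy=3.5))
s=manip.read_state();print(s['clock'],s['wrist_force'].round(2),abs(s['qd']).max())
print(manip.sign_off())"
```

```text
19.3833 [ 0.5  -0.13 -1.02] 0.003948030251266343
the job is handed in; nothing more can be done
None
```

View pics/s9.png

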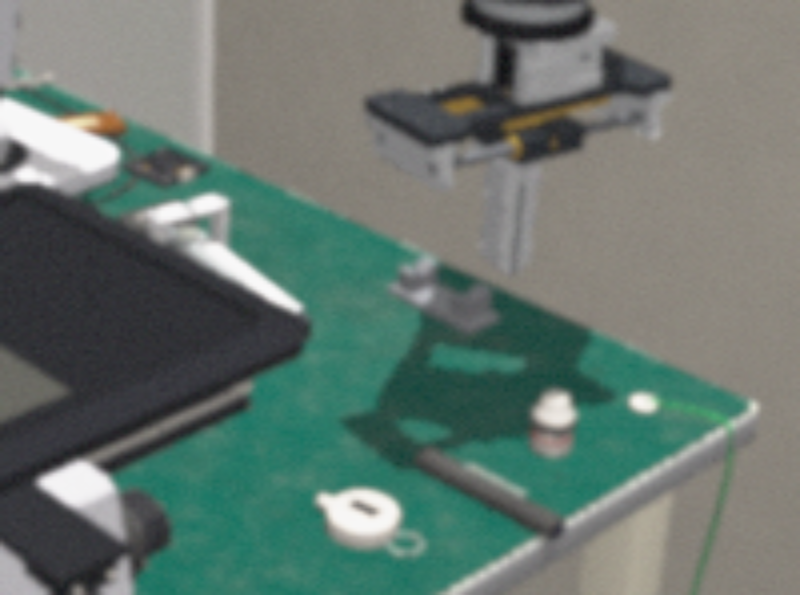

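The pin is lying in the groove with its front end against the stop screw, and the job was handed in at 19.4 s; no verdict was reported. I gripped it by its rear third and laid it in the groove. Then I pushed it under the hold-down with shut fingers until the tool stalled on the screw, and pressed.

- **Press force:** The wrist read 10.6 to 12.1 N for about 0.7 s. Drag just before contact was about 4.9 N, so the stop saw roughly 6 to 7 N, a little under the 8 N asked. I could only infer this by subtracting the drag, not measure it directly.
- **Final position:** After I backed off, depth gave the pin on the centre line within about 0.5 mm and 0.005 rad of the groove's direction. Its top read about 44 mm, which is seated height. The last top view shows no gap at the screw.
- **Bench and robot:** No bystander looked moved in the last views, though the objective was hidden in the last top view and the loupe in the last scene view. I judged this by eye. The arm was at rest, clear of everything, with about 1 N of noise on the wrist.
- **Disagreements:** The camera and the tool position differed by about 1.5 to 2 mm across the groove, so I corrected the lay by 1.5 mm. The task's advice to back off 100 mm from the microscope did not fit the actual start pose, which was far to its left, so I did not follow it.

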